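Refit the rinsed filter boards in the rooftop water-filter cabinet

TASK

The rinsed filter boards go back into the white filter cabinet: slide its door fully open, slide every board that is there down the two guides of the slot whose levers have the colour of the board's grip, and swing both of that slot's levers in and down flat, so that the board is pressed fully home. When all the boards are in and locked, slide the door fully shut. Leave the drain plug and the two scoops where they are.

Things in the scene. Friction and masses are not known exactly. Their poses are not given: they have to be found in the camera images.
- cabinet: white plastic water-filter cabinet fixed on the ledge, walls 6 mm thick, 156 mm high. Origin on the ledge under the yellow slot in its open-topped bay (inside: x = +-112, y = -100 to 88 mm); x away from the robot, z up. A roofed dry end, over which the door slides, fills y = 94 to 304 mm. Three slots lie in the bay side by side: red at y = -48, yellow 0, green +48 mm.
- door (a joint): sliding door, a flat pale grey-blue panel 236 x 200 x 6 mm lying on top of the cabinet, underside 159 mm above the ledge, covering the bay. Value in m: 0 fully shut, 0.21 fully open, moved along the cabinet's +y onto the dry end; starts 0 to 0.03. Slides with about 2 N of friction and stays where left.
- door_grip (a point): middle of the top edge of the door's grey upright grip, a fin 60 mm (cabinet x) by 12 mm (cabinet y) standing 34 mm above the door's top, at the middle of the door; this point is 199 mm above the ledge.
- plug: black hard silicone drain plug, 48 mm wide, 34 mm high; origin under its middle. Leave alone.
- scoop_a: turquoise plastic scoop, box-shaped, 85 x 70 x 45 mm with an 85 mm handle along its +x; origin under its bowl. Leave alone.
- scoop_b: second scoop, like the first. Leave alone.
- board_red: filter board standing on the ledge, perhaps absent: 114 mm wide (its x), 8 mm thick (y), 55 mm high, with a 94 x 36 x 55 mm filter block on a heavy steel base 44 mm thick, 8 mm high; only its end tongues (10 mm long) run in the guides. On top in the middle a red grip 28 mm (x) by 10 mm (y), 55 to 98 mm above the underside. Origin under its middle, z up; alike either way round; 0.14 to 0.28 kg.
- slot_red (a point): red slot: where the origin of board_red is when fully home, 45 mm above the ledge, board x along cabinet x. Upright guides at both ends (x = +-50 to +-58.5 mm), grooves 11 mm wide, flared mouths 95 mm above the ledge. A board let down stands 5 mm too high on a sprung foot (pushing up 4 to 7 N) until both levers press it home.
- lever_red_near (a joint): red lever at the slot end nearer the robot, a bar 12 mm wide, 10 mm thick, 42 mm long from its hinge, which lies along cabinet y, -66 mm in cabinet x from the slot and 105 mm above the ledge. Rad: 0 shut, level, pointing in over the board; 1.57 upright; 1.85 fully open, leaning outward; starts 1.6 to 1.8. Stays put; 4 N at the tip moves it, 6 N in the last 0.45 rad, where it presses the board.
- lever_red_near_tip (a point): on the middle line of that lever, 40 mm from its hinge; when shut it is 105 mm above the ledge.
- lever_red_far (a joint): red lever at the slot end farther from the robot, a bar 12 mm wide, 10 mm thick, 42 mm long from its hinge, which lies along cabinet y, +66 mm in cabinet x from the slot and 105 mm above the ledge. Rad: 0 shut, level, pointing in over the board; 1.57 upright; 1.85 fully open, leaning outward; starts 1.6 to 1.8. Stays put; 4 N at the tip moves it, 6 N in the last 0.45 rad, where it presses the board.
- lever_red_far_tip (a point): on the middle line of that lever, 40 mm from its hinge; when shut it is 105 mm above the ledge.
- board_yellow: filter board standing on the ledge, perhaps absent: 114 mm wide (its x), 8 mm thick (y), 55 mm high, with a 94 x 36 x 55 mm filter block on a heavy steel base 44 mm thick, 8 mm high; only its end tongues (10 mm long) run in the guides. On top in the middle a yellow grip 28 mm (x) by 10 mm (y), 55 to 98 mm above the underside. Origin under its middle, z up; alike either way round; 0.14 to 0.28 kg.
- slot_yellow (a point): yellow slot: where the origin of board_yellow is when fully home, 45 mm above the ledge, board x along cabinet x. Upright guides at both ends (x = +-50 to +-58.5 mm), grooves 11 mm wide, flared mouths 95 mm above the ledge. A board let down stands 5 mm too high on a sprung foot (pushing up 4 to 7 N) until both levers press it home.
- lever_yellow_near (a joint): yellow lever at the slot end nearer the robot, a bar 12 mm wide, 10 mm thick, 42 mm long from its hinge, which lies along cabinet y, -66 mm in cabinet x from the slot and 105 mm above the ledge. Rad: 0 shut, level, pointing in over the board; 1.57 upright; 1.85 fully open, leaning outward; starts 1.6 to 1.8. Stays put; 4 N at the tip moves it, 6 N in the last 0.45 rad, where it presses the board.
- lever_yellow_near_tip (a point): on the middle line of that lever, 40 mm from its hinge; when shut it is 105 mm above the ledge.
- lever_yellow_far (a joint): yellow lever at the slot end farther from the robot, a bar 12 mm wide, 10 mm thick, 42 mm long from its hinge, which lies along cabinet y, +66 mm in cabinet x from the slot and 105 mm above the ledge. Rad: 0 shut, level, pointing in over the board; 1.57 upright; 1.85 fully open, leaning outward; starts 1.6 to 1.8. Stays put; 4 N at the tip moves it, 6 N in the last 0.45 rad, where it presses the board.
- lever_yellow_far_tip (a point): on the middle line of that lever, 40 mm from its hinge; when shut it is 105 mm above the ledge.
- board_green: filter board standing on the ledge, perhaps absent: 114 mm wide (its x), 8 mm thick (y), 55 mm high, with a 94 x 36 x 55 mm filter block on a heavy steel base 44 mm thick, 8 mm high; only its end tongues (10 mm long) run in the guides. On top in the middle a green grip 28 mm (x) by 10 mm (y), 55 to 98 mm above the underside. Origin under its middle, z up; alike either way round; 0.14 to 0.28 kg.
- slot_green (a point): green slot: where the origin of board_green is when fully home, 45 mm above the ledge, board x along cabinet x. Upright guides at both ends (x = +-50 to +-58.5 mm), grooves 11 mm wide, flared mouths 95 mm above the ledge. A board let down stands 5 mm too high on a sprung foot (pushing up 4 to 7 N) until both levers press it home.
- lever_green_near (a joint): green lever at the slot end nearer the robot, a bar 12 mm wide, 10 mm thick, 42 mm long from its hinge, which lies along cabinet y, -66 mm in cabinet x from the slot and 105 mm above the ledge. Rad: 0 shut, level, pointing in over the board; 1.57 upright; 1.85 fully open, leaning outward; starts 1.6 to 1.8. Stays put; 4 N at the tip moves it, 6 N in the last 0.45 rad, where it presses the board.
- lever_green_near_tip (a point): on the middle line of that lever, 40 mm from its hinge; when shut it is 105 mm above the ledge.
- lever_green_far (a joint): green lever at the slot end farther from the robot, a bar 12 mm wide, 10 mm thick, 42 mm long from its hinge, which lies along cabinet y, +66 mm in cabinet x from the slot and 105 mm above the ledge. Rad: 0 shut, level, pointing in over the board; 1.57 upright; 1.85 fully open, leaning outward; starts 1.6 to 1.8. Stays put; 4 N at the tip moves it, 6 N in the last 0.45 rad, where it presses the board.
- lever_green_far_tip (a point): on the middle line of that lever, 40 mm from its hinge; when shut it is 105 mm above the ledge.

How it is judged:
On the way, in this order (a step that is already met when the one before it is completed fails the run):
1. the door has been slid open (value of joint door above 0.185 m), for 0.2 s.
2. every board present is home in the slot of its colour with both levers down, the door still open (z of board_red in the frame of slot_red between -0.004 and 0.0025 m and horizontal distance between board_red and slot_red below 0.005 m and angle between the x axis of each of board_red, board_yellow, board_green and the x axis of cabinet, either way round below 0.08 rad and angle between the z axis of each of board_red, board_yellow, board_green and the z axis of cabinet, either way round below 0.08 rad and z of each of lever_red_near_tip, lever_red_far_tip in the frame of board_red below 0.067 m and linear speed of each of board_red, board_yellow, board_green below 0.02 m/s and z of board_yellow in the frame of slot_yellow between -0.004 and 0.0025 m and horizontal distance between board_yellow and slot_yellow below 0.005 m and z of each of lever_yellow_near_tip, lever_yellow_far_tip in the frame of board_yellow below 0.067 m and z of board_green in the frame of slot_green between -0.004 and 0.0025 m and horizontal distance between board_green and slot_green below 0.005 m and z of each of lever_green_near_tip, lever_green_far_tip in the frame of board_green below 0.067 m and value of joint door above 0.12 m), for 0.2 s.
At the end, for the whole second after the job is handed in: Every board present stands in the slot of its own colour, within 5 mm sideways, 0.08 rad, and 2.5 mm of its fully home height, at rest; both levers of that slot lie down to within 7 mm of level at the tip; the door is shut to within 6 mm (z of board_red in the frame of slot_red between -0.004 and 0.0025 m and horizontal distance between board_red and slot_red below 0.005 m and angle between the x axis of each of board_red, board_yellow, board_green and the x axis of cabinet, either way round below 0.08 rad and angle between the z axis of each of board_red, board_yellow, board_green and the z axis of cabinet, either way round below 0.08 rad and z of each of lever_red_near_tip, lever_red_far_tip in the frame of board_red below 0.067 m and linear speed of each of board_red, board_yellow, board_green below 0.02 m/s and z of board_yellow in the frame of slot_yellow between -0.004 and 0.0025 m and horizontal distance between board_yellow and slot_yellow below 0.005 m and z of each of lever_yellow_near_tip, lever_yellow_far_tip in the frame of board_yellow below 0.067 m and z of board_green in the frame of slot_green between -0.004 and 0.0025 m and horizontal distance between board_green and slot_green below 0.005 m and z of each of lever_green_near_tip, lever_green_far_tip in the frame of board_green below 0.067 m and value of joint door below 0.006 m); the robot touches nothing.
It fails at once if the drain plug was pushed aside (more than 30 mm) (distance of plug from where it was at the start of the episode above 0.03 m).
It fails at once if the first scoop was pushed aside (more than 30 mm) (distance of scoop_a from where it was at the start of the episode above 0.03 m).
It fails at once if the second scoop was pushed aside (more than 30 mm) (distance of scoop_b from where it was at the start of the episode above 0.03 m).
Of board_red, board_yellow, board_green only 2 to 3 are there at a start; the rules pass over those that are not, and their reading is None.
At some moment in a run one of board_red, board_yellow, board_green may be knocked a few centimetres aside while the robot is not near it.
It also fails if it takes over 210 s, if anything falls off the work surface, if the arm or the gripper's body presses on something with over 40 N, if the wrist force passes 120 N, or if a joint passes its speed limit or range.

ROBOT

A 7-joint arm with a two-finger parallel gripper is mounted at the origin on the work surface. World frame = base frame: x ahead of the robot, y to its left, z up, the work surface at z = 0. Lengths are in m, angles in rad, forces in N, time in s.
With the tool pointing down it reaches from about 0.4 to 0.85 m from the base axis. Payload 6.9 kg.
Tool frame: the origin (TCP) lies between the finger pads; the fingertips stand 17 mm ahead of it and the grasp point (between the pads) lies 2 mm behind it; z points along the fingers, y is the line along which they close (so a half turn about z gives the same grasp; the last joint's range is limited). The gripper opens to 85 mm and grips with 20 to 120 N. Pads are 22 mm wide; open, the fingers measure 114 mm over their backs; the gripper's body (76 mm by 85 mm) begins 54 mm behind the grasp point. The pads swing forward as they close: fully open they stand 13 mm farther back than shut.
Start: joints at [-1.145, 0.507, -0.238, 1.5, 0.126, 1.149, -0.155], TCP at [0.197, 0.593, 0.248] pointing down, gripper open.
Joint ranges: [-3.08, 3.08], [-0.24, 2.05], [-1.43, 1.35], [0, 2.5], [-1.52, 4.66], [0.17, 1.96], [-2.89, 2.89]. Speed limits (rad/s): [2.39, 2.39, 3.14, 3.14, 3.14, 3.14, 3.14].

INTERFACE

Orientations are given as a unit quaternion [w, x, y, z].
In Python, from bench import arm, optics, look_for, mark_of gives the robot as it stands.
- The arm moves only by the shell command python3 -m inch 'ROWS'. ROWS is JSON, a list that holds one entry, the list of rows, each a list of 7 numbers: the closure, from -1 (fully open) to 1 (shut), so that 0 is half open, then the shift along the world's x, y, z each as a share of 0.3 m, from -1 to 1, then the turn, a rotation vector about the world's x, y, z each as a share of 30 degrees, from -1 to 1. In form: [[[hand, x, y, z, rx, ry, rz], ...]]. A call has 1 to 8 rows; each row is the pose to reach, as a shift and turn from the pose commanded when the call began; what a row does not reach only later rows make up. A row lasts 1/10 s, in which the tool goes at most 50 mm and 8.59 degrees, less where a joint would pass 70% of its speed; a pose out of reach is approached as far as the arm can. A call with a number of a shift or a turn outside -1 to 1 is refused whole. A call with a gripper value outside its range is refused whole. The fingers move at their own pace and stop on an object; the grip force is fixed at half the most. Time passes only in rows, so rows that repeat a pose let the fingers close. It gives the time, the measured TCP pose, the force, the opening and the grip force at its end, in the units of the state.
- arm.get_obs(): the state, without advancing time (a new reading comes with each control period).
- optics.grab_frame(name): name is "side" or "top" or "wrist"; returns the picture (480x640x3 uint8, red, green, blue); there is no depth.
- optics.camera_params(name): a dict with "vertical_fov" (degrees; the focal length in pixels is half the picture's height over the tangent of half this angle, whatever the lens; pixels are square), "cx", "cy" (the principal point, pixels), "D" ([k1, k2, p1, p2, k3] as OpenCV has them; the pictures are not rectified), "extrinsics" (4x4, takes a point from world to camera coordinates). Camera axes: x right, y up, looking along -z (the intrinsics and any distortion apply to the point x, -y, -z); pixel columns grow to the right and rows downward; lengths in m; the calibration is good to about 2 mm. A picture is of the moment at which its call begins: read the wrist's pose just before it. camera_params takes no time and is no camera call; for the wrist camera it gives the pose at the moment of the call.
- arm.sign_off(): hands the job in; it is judged then, once.
Trained networks look in the newest picture that a camera, given by its name, has taken for a name from the list of things; names that differ only in an ending like _2 or _b are one class to them, and where a whole thing is asked for, a point or a joint stands for the part that bears it (a point fixed in the world has none). Each returns a list of dicts, best first, with "score" (0 to 1); they miss things now and then, are a little off and sometimes report something else, mostly with a low value. They report only what shows in the picture. A call takes as long as a camera call.
- look_for(label, camera): "point" ([column, row] in pixels, amid what is visible of it).
- mark_of(label, camera): "point" ([column, row] in pixels: a listed point, or the origin of a listed thing).
The state is a dict: "t": time; "joints": joint angles; "qd": joint speeds; "tau": joint torques, N m; "tcp_pos": TCP position; "ee_rot": TCP orientation; "wrist_force": force on the tool from outside, world axes, zero at the start; "moment": the same for the moment, N m; "finger_gap": finger opening in m; "gripper_force": force on a finger pad.
Only numpy, scipy, OpenCV 4.12 (cv2) and the standard library are available. Lean on these libraries where they do the work, as an engineer would, in place of code of your own. Each camera call takes 0.05 s, during which the arm holds its last target. There are 200 camera calls.

## Working session

There is one attempt and no reset: what is moved stays moved. The work goes in short steps, Python scripts to look and compute and a shell command to move; the robot and the scene stay as the last step left them, time stands still between calls to the robot, and variables do not carry over. Pictures are saved under pics/ and viewed, at most 14 in all, crops included, and the job is handed in when it is done.

```bash
ls; mkdir -p pics
cat > h.py <<'E'
import numpy as np, cv2, json
from bench import arm, optics, look_for, mark_of
def cam(n):
    p=optics.camera_params(n); f=240/np.tan(np.radians(p["vertical_fov"])/2)
    K=np.array([[f,0,p["cx"]],[0,f,p["cy"]],[0,0,1]]); return K,np.array(p["D"],float),np.array(p["extrinsics"])
def ray(n,px,c=None):
    K,D,E=c or cam(n)
    u=cv2.undistortPoints(np.array([[px]],float),K,D)[0,0]
    d=E[:3,:3].T@np.array([u[0],-u[1],-1]); o=-E[:3,:3].T@E[:3,3]; return o,d
def atz(n,px,z,c=None):
    o,d=ray(n,px,c); return o+d*(z-o[2])/d[2]
def proj(n,P,c=None):
    K,D,E=c or cam(n); P=np.atleast_2d(P); q=P@E[:3,:3].T+E[:3,3]; q=q*[1,-1,-1]
    return cv2.projectPoints(q.reshape(-1,1,3),np.zeros(3),np.zeros(3),K,D)[0][:,0]
def save(n,name,crop=None,s=1):
    im=optics.grab_frame(n)[:,:,::-1]
    if crop: a,b,c,d=crop; im=im[b:d,a:c]
    cv2.imwrite(f"pics/{name}.png",cv2.resize(im,None,fx=s,fy=s))
E
python3 - <<'E'
from h import *
np.set_printoptions(precision=4,suppress=True)
for n in("top","side"):
    save(n,n+"0"); 
    K,D,E=cam(n); print(n,K[0,0],-E[:3,:3].T@E[:3,3],-E[2,:3])
    for l in("cabinet","door_grip","plug","scoop_a","board_red","board_yellow","board_green","slot_red","slot_yellow","slot_green"):
        print(l,[(round(d["score"],2),np.round(d["point"])) for d in mark_of(l,n)[:3]])
print(arm.get_obs())
E
```

```text
pics
top 555.4757301391642 [ 0.5434 -0.0982  1.0426] [ 0.0962  0.0058 -0.9953]
cabinet []
door_grip [(0.88, array([161., 270.]))]
plug [(0.93, array([284., 178.]))]
scoop_a [(0.65, array([349., 201.])), (0.55, array([415., 209.]))]
board_red [(0.58, array([334., 295.]))]
board_yellow [(0.59, array([412., 300.]))]
board_green []
slot_red [(0.91, array([228., 276.]))]
slot_yellow []
slot_green []
side 530.0053790480221 [ 0.2094 -0.6907  0.8051] [ 0.3994  0.6176 -0.6775]
cabinet [(0.97, array([265., 228.]))]
door_grip [(0.74, array([257., 152.]))]
plug [(0.59, array([373., 238.]))]
scoop_a [(0.91, array([424., 329.])), (0.56, array([389., 288.]))]
board_red [(0.9, array([306., 305.]))]
board_yellow [(0.62, array([346., 364.])), (0.46, array([305., 307.]))]
board_green []
slot_red [(0.24, array([257., 153.]))]
slot_yellow [(0.66, array([263., 214.]))]
slot_green [(0.79, array([257., 200.])), (0.33, array([349., 367.]))]
{'t': 1.1, 'joints': array([-1.1455,  0.5075, -0.2376,  1.5002,  0.1257,  1.1489, -0.1548]), 'qd': array([-0.0005,  0.0028, -0.0001, -0.0006, -0.0017,  0.0009, -0.    ]), 'tau': array([ -0.0001, -62.0378,  -2.1853, -24.9967,   0.0138,   0.0025,
         0.    ]), 'tcp_pos': array([0.1965, 0.5933, 0.2483]), 'ee_rot': array([ 0.    ,  0.1592,  0.9872, -0.    ]), 'wrist_force': array([-0.8756,  0.705 ,  0.8285]), 'moment': array([-0.0265, -0.0072,  0.0315]), 'gripper_force': 0.0, 'finger_gap': 0.0854614665640256}
```

View pics/top0.png

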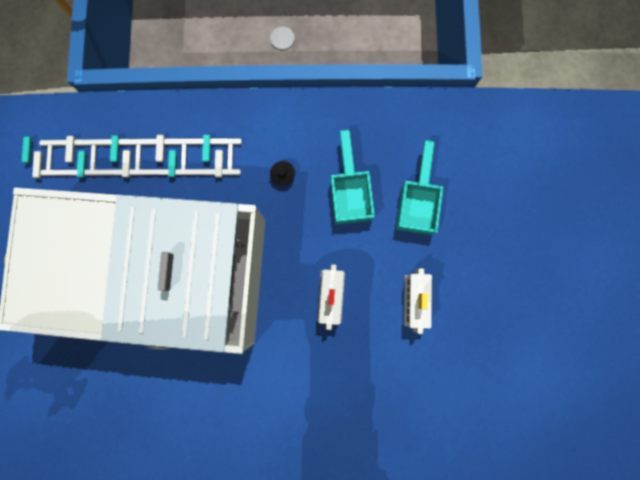

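View pics/side0.png

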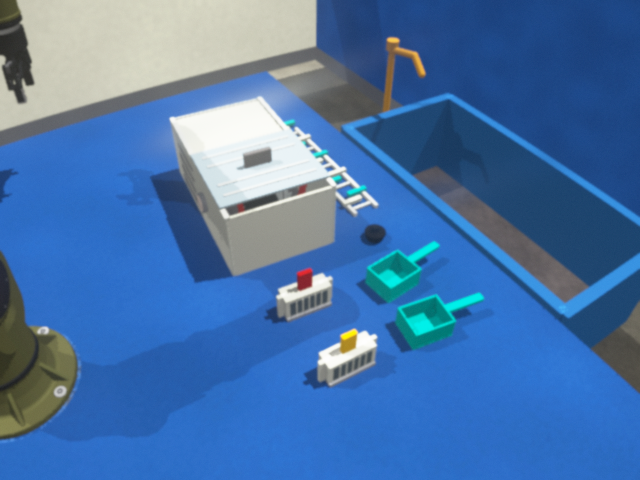

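Two boards stand out on the blue ledge: red (331,297) and yellow (424,301) in the top view. There is no green board. The cabinet is at the left with the door grip at (166,271), and the door is nearly shut.

Run:
```python
from h import *
np.set_printoptions(precision=4,suppress=True)
c=cam("top")
for p in[(263,209),(247,352),(15,190),(2,328)]: print(p,atz("top",p,.156,c))
print("dg",atz("top",(167,270),.199,c), atz("side",(257,151),.199))
im=cv2.imread("pics/top0.png"); hsv=cv2.cvtColor(im,cv2.COLOR_BGR2HSV)
for nm,lo,hi in(("red",(0,150,100),(8,255,255)),("yellow",(18,140,120),(33,255,255))):
    m=cv2.inRange(hsv,lo,hi); m[:, :150]=0; m[:240]=0
    ys,xs=np.nonzero(m); r=cv2.minAreaRect(np.c_[xs,ys].astype(np.float32)); print(nm,len(xs),r,atz("top",r[0],.09,c))
for nm,a,b in(("red",(333,267),(328,328)),("yel",(421,271),(420,331))):
    A,B=atz("top",a,.055,c),atz("top",b,.055,c); print(nm,A,B,(A+B)/2,np.arctan2(*(A-B)[[1,0]]),np.linalg.norm(A-B))
a=cv2.resize(im[170:370,0:280],None,fx=2.8,fy=2.8,interpolation=cv2.INTER_CUBIC); cv2.imwrite("pics/crop1.png",a)
a=cv2.resize(im[250:350,300:450],None,fx=5,fy=5,interpolation=cv2.INTER_CUBIC); cv2.imwrite("pics/crop2.png",a)
```

```text
(263, 209) [ 0.6827 -0.0022  0.156 ]
(247, 352) [0.4542 0.0224 0.156 ]
(15, 190) [0.7191 0.4183 0.156 ]
(2, 328) [0.4889 0.4308 0.156 ]
dg [0.5826 0.1405 0.199 ] [0.5779 0.1428 0.199 ]
red 65 ((331.0, 296.9999694824219), (4.525484085083008, 14.424979209899902), 8.130102157592773) [ 0.5405 -0.1121  0.09  ]
yellow 107 ((422.5, 300.5), (13.0, 7.0), 90.0) [ 0.5335 -0.2687  0.09  ]
red [ 0.5936 -0.1165  0.055 ] [ 0.4859 -0.107   0.055 ] [ 0.5397 -0.1117  0.055 ] -0.08800416654340792 0.10810281821166672
yel [ 0.5856 -0.2733  0.055 ] [ 0.4795 -0.2696  0.055 ] [ 0.5325 -0.2714  0.055 ] -0.03478876822166059 0.1061669587079537
```

View pics/crop1.png

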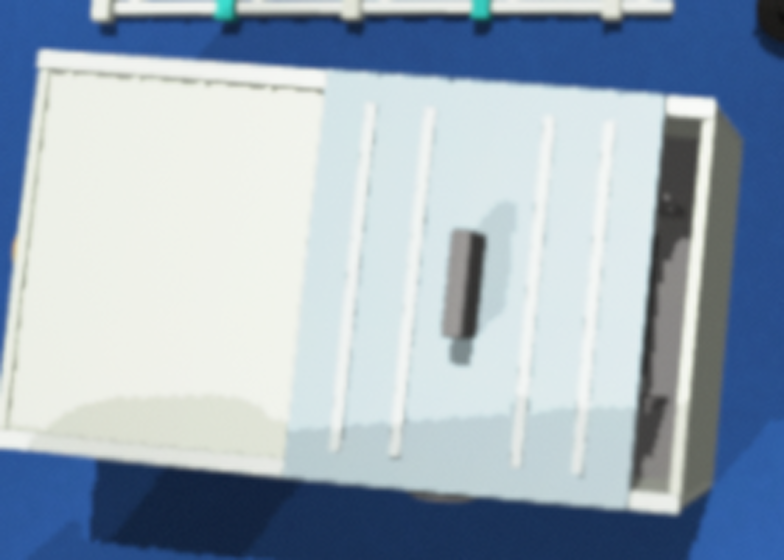

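View pics/crop2.png

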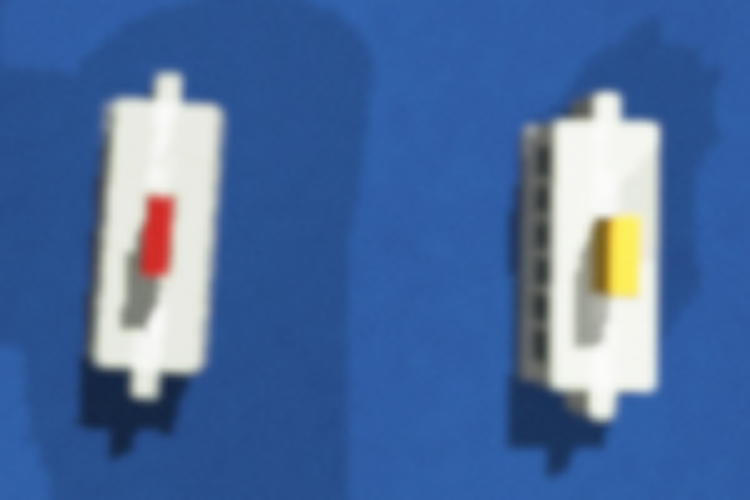

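The crop shows the cabinet's outer top corners (crop px 716,98 / 680,513 / 38,50), the door edges and the fin top (468,232)-(458,337). The board tongue ends are red (168,73)/(145,398) and yellow (608,92)/(600,420). Next I fit the cabinet pose to these.

```bash
cat >> h.py <<'E'
def cabw(P,c):  # cabinet -> world
    P=np.atleast_2d(P); x,y,a=c[:3]; s,k=np.sin(a),np.cos(a)
    return np.c_[x+k*P[:,0]-s*P[:,1], y+s*P[:,0]+k*P[:,1], P[:,2]]
E
python3 - <<'E'
from h import *
from scipy.optimize import least_squares
np.set_printoptions(precision=4,suppress=True)
c=cam("top"); u=lambda p:((p[0]+.5)/2.8-.5,(p[1]+.5)/2.8-.5+170)
pts=[u(p) for p in[(716,98),(680,513),(38,50),(665,95),(630,508),(327,70),(284,474),(470,230),(482,231),(444,336),(460,338)]]
def model(q,Y=.310):
    d=q[3]; m=[(.118,-.106,.156),(-.118,-.106,.156),(.118,Y,.156)]
    dc=-.006+d # door centre y
    dc=q[4]
    m+=[(.118,dc-.1,.165),(-.118,dc-.1,.165),(.118,dc+.1,.165),(-.118,dc+.1,.165),(.03,q[3]+.006,.199),(.03,q[3]-.006,.199),(-.03,q[3]+.006,.199),(-.03,q[3]-.006,.199)]
    return m
for Y in(.304,.310):
    f=lambda q:(proj("top",cabw(model(q,Y),q),c)-np.array(pts)).ravel()
    r=least_squares(f,[.57,.11,-.09,.0,.0],x_scale=[.01]*5); print(Y,r.x,r.cost); print(r.fun.reshape(-1,2).round(1))
for nm,a,b in(("red",(168,73),(145,398)),("yel",(608,92),(600,420))):
    v=lambda p:((p[0]+.5)/5+299.5,(p[1]+.5)/5+249.5)
    A,B=atz("top",v(a),.055,c),atz("top",v(b),.055,c); print(nm,(A+B)/2,np.arctan2(*(A-B)[[1,0]]),np.linalg.norm(A-B))
E
```

```text
0.304 [ 0.58    0.1263 -0.0834  0.0167  0.0207] 17.655635278762244
[[-0.4  0.7]
 [-0.7 -0.5]
 [ 1.2  0.2]
 [ 0.6 -0.4]
 [-0.5  0.4]
 [ 0.1 -0.5]
 [-0.4  1. ]
 [-4.  -0.8]
 [-0.6 -0.6]
 [ 1.3  0.3]
 [ 3.3  0.2]]
0.31 [ 0.5799  0.1247 -0.0854  0.0183  0.0223] 17.28513603614152
[[ 0.7  0.9]
 [ 0.2 -0.3]
 [-1.  -0.3]
 [ 0.8 -0.3]
 [-0.6  0.5]
 [ 0.3 -0.6]
 [-0.5  0.9]
 [-3.9 -0.8]
 [-0.6 -0.6]
 [ 1.3  0.3]
 [ 3.3  0.2]]
red [ 0.5412 -0.1125  0.055 ] -0.07689586724234587 0.11511846173284417
yel [ 0.5329 -0.2713  0.055 ] -0.04257423337327668 0.11611516845904672
```

```bash
python3 -m inch '[[[-1,0.64,-0.75,0.04,0,0,0.45],[-1,0.64,-0.75,0.04,0,0,0.45],[-1,0.64,-0.75,0.04,0,0,0.45],[-1,0.64,-0.75,0.04,0,0,0.45],[-1,0.64,-0.75,0.04,0,0,0.45],[-1,0.64,-0.75,0.04,0,0,0.45],[-1,0.64,-0.75,0.04,0,0,0.45]]]'
python3 -m inch '[[[-1,0.64,-0.75,0,0,0,0],[-1,0.64,-0.75,0,0,0,0],[-1,0.64,-0.75,0,0,0,0],[-1,0.64,-0.75,0,0,0,0],[-1,0.64,-0.75,0,0,0,0],[-1,0.64,-0.75,0,0,0,0],[-1,0.64,-0.75,0,0,0,0],[-1,0.64,-0.75,0,0,0,0]]]'
```

```text
t: 1.8
tcp_pos: [0.3941, 0.3619, 0.2605]
ee_rot: [0.002, 0.048, 0.999, -0.002]
wrist_force: [0.0, 0.6, -0.3]
finger_gap: 0.0857
gripper_force: 0.0
t: 2.6
tcp_pos: [0.5808, 0.1427, 0.2598]
ee_rot: [-0.0, 0.043, 0.999, 0.0]
wrist_force: [-0.2, 0.9, 0.1]
finger_gap: 0.0854
gripper_force: 0.0
```

```bash
python3 -m inch '[[[-1,0,0,-0.1,0,0,0],[-1,0,0,-0.2267,0,0,0],[-1,0,0,-0.2267,0,0,0],[1,0,0,-0.2267,0,0,0],[1,0,0,-0.2267,0,0,0],[1,0,0,-0.2267,0,0,0],[1,0,0,-0.2267,0,0,0],[1,0,0,-0.2267,0,0,0]]]'
```

```text
t: 3.4
tcp_pos: [0.581, 0.144, 0.1933]
ee_rot: [0.001, 0.042, 0.999, 0.001]
wrist_force: [0.5, 3.0, 1.3]
finger_gap: 0.0124
gripper_force: 1.1
```

```bash
python3 -m inch '[[[1,0,0,0,0,0,0],[1,0.01,0.12,0,0,0,0],[1,0.02,0.24,0,0,0,0],[1,0.03,0.36,0,0,0,0],[1,0.04,0.48,0,0,0,0],[1,0.045,0.55,0,0,0,0],[1,0.05,0.6,0,0,0,0],[1,0.05,0.6,0,0,0,0]]]'
```

```text
t: 4.2
tcp_pos: [0.5964, 0.3265, 0.1935]
ee_rot: [0.002, 0.041, 0.999, 0.002]
wrist_force: [0.9, 1.9, 5.8]
finger_gap: 0.0106
gripper_force: 60.7
```

```bash
python3 -m inch '[[[-1,0,0,0,0,0,0],[-1,0,0,0,0,0,0],[-1,0,0,0,0,0,0],[-1,0,0,0.1,0,0,0],[-1,0,0,0.25,0,0,0],[-1,0,-0.1,0.3,0,0,0],[-1,0,-0.3,0.3,0,0,0],[-1,0,-0.3,0.3,0,0,0]]]'
python3 -m inch '[[[-1,-0.15,-1,0,0,0,0],[-1,-0.15,-1,0,0,0,0],[-1,-0.15,-1,0,0,0,0],[-1,-0.15,-1,0,0,0,0],[-1,-0.15,-1,0,0,0,0],[-1,-0.15,-1,0,0,0,0],[-1,-0.15,-1,0,0,0,0]]]'
python3 - <<'E'
from h import *
save("top","top1"); save("side","side1",(150,80,390,320),2.5)
im=cv2.imread("pics/top1.png"); a=cv2.resize(im[180:365,90:330],None,fx=3.2,fy=3.2,interpolation=cv2.INTER_CUBIC); cv2.imwrite("pics/crop3.png",a)
E
```

```text
t: 5.0
tcp_pos: [0.5968, 0.2257, 0.2832]
ee_rot: [0.001, 0.046, 0.999, -0.002]
wrist_force: [-0.3, -0.4, -0.8]
finger_gap: 0.0854
gripper_force: 0.0
t: 5.7
tcp_pos: [0.5485, -0.0758, 0.2821]
ee_rot: [-0.001, 0.048, 0.999, -0.002]
wrist_force: [-0.1, 0.1, 0.2]
finger_gap: 0.0853
gripper_force: 0.0
```

View pics/crop3.png

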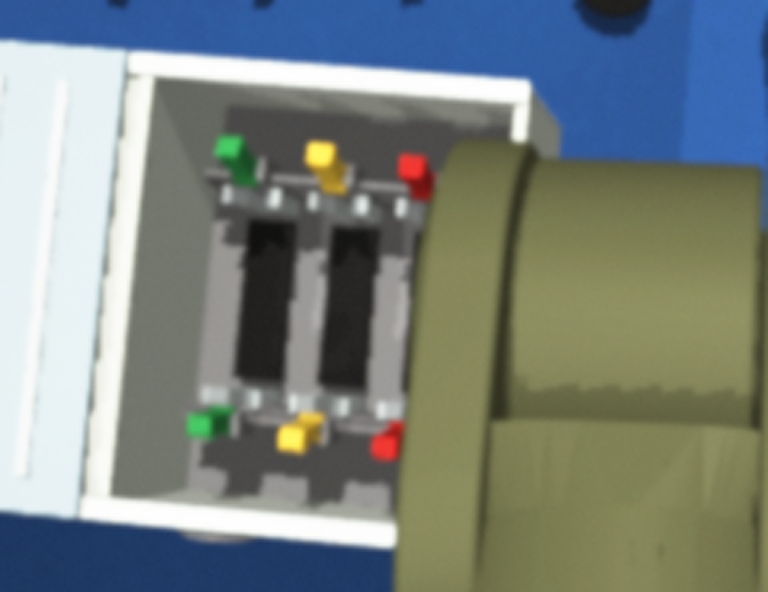

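The top crop shows the open bay: yellow levers at (322,155) and (295,433), and guide posts flanking each slot. The arm hides part of the red slot. I'll compare this with the fit.

Run:
```python
from h import *
np.set_printoptions(precision=3,suppress=True)
q=(.58,.1255,-.0845); c=cam("top")
back=lambda p:((p[0]+.5)/3.2-.5+90,(p[1]+.5)/3.2-.5+180)
def tocab(w): d=w[:2]-q[:2]; s,k=np.sin(q[2]),np.cos(q[2]); return np.array([k*d[0]+s*d[1],-s*d[0]+k*d[1]])*1000
for n,p,z in[("gF",(251.5,196.5),.095),("yF",(337.5,202),.095),("gN",(234,398),.095),("yN",(321.5,404.5),.095),
 ("tipgF",(231,147),.147),("tipyF",(321,153),.147),("tiprF",(411,164),.147),("tipyN",(292,436),.147),("tipgN",(201,426),.147),("cornF",(531,81),.156)]:
    print(n,tocab(atz("top",back(p),z,c)))
for n in("top","side"):
    optics.grab_frame(n); 
    for l in("red","yellow","green"):
        for e in("near","far"):
            r=mark_of(f"lever_{l}_{e}_tip",n)[:1]; print(n,l,e,[(round(d["score"],2),tocab(atz(n,d["point"],.144))) for d in r])
        r=mark_of("slot_"+l,n)[:1]; print(n,"slot",l,[(round(d["score"],2),tocab(atz(n,d["point"],.045))) for d in r])
```

```text
gF [53.631 47.99 ]
yF [54.401  0.724]
gN [-55.067  46.322]
yN [-54.421  -1.385]
tipgF [74.245 46.355]
tipyF [74.802 -0.64 ]
tiprF [ 72.807 -47.471]
tipyN [-69.465  -0.206]
tipgN [-68.559  46.938]
cornF [ 118.749 -105.974]
top red near []
top red far [(0.46, array([ 72.366, -41.488]))]
top slot red []
top yellow near [(0.43, array([-69.587,   0.07 ]))]
top yellow far [(0.59, array([72.884, -3.843]))]
top slot yellow [(0.98, array([3.854, 2.12 ]))]
top green near [(0.43, array([-68.242,  53.027]))]
top green far [(0.51, array([71.519, 51.903]))]
top slot green [(0.59, array([-1.516, 45.051]))]
side red near [(0.45, array([-69.871, -39.329]))]
side red far [(0.42, array([72.499, -1.664]))]
side slot red []
side yellow near [(0.41, array([-66.442,   2.3  ]))]
side yellow far [(0.49, array([75.67 , -0.366]))]
side slot yellow [(0.93, array([-3.526,  1.071]))]
side green near [(0.41, array([-72.734,  45.32 ]))]
side green far [(0.47, array([74.91, 44.54]))]
side slot green [(0.81, array([ 1.824, 55.823]))]
```

Run:
```python
from h import *
np.set_printoptions(precision=4,suppress=True)
c=cam("wrist"); save("wrist","w1"); print(c[0][0,0],-c[2][:3,:3].T@c[2][:3,3],-c[2][2,:3])
for l in("board_red","board_yellow"):
    print(l,[(round(d["score"],2),d["point"],atz("wrist",d["point"],0,c)) for d in mark_of(l,"wrist")[:2]])
im=cv2.imread("pics/w1.png"); hsv=cv2.cvtColor(im,cv2.COLOR_BGR2HSV)
m=cv2.inRange(hsv,(0,150,100),(8,255,255)); n,_,st,ce=cv2.connectedComponentsWithStats(m)
for i in range(1,n):
    if st[i,4]>80: print(st[i],ce[i],atz("wrist",ce[i],.096,c))
```

```text
377.79734326731324 [ 0.482  -0.0619  0.4074] [ 0.2734 -0.023  -0.9616]
board_red [(0.71, [272.2, 197.0], array([ 0.5411, -0.1149,  0.    ]))]
board_yellow [(0.97, [134.5, 201.5], array([ 0.5321, -0.2681,  0.    ]))]
[493 148  44  21 665] [515.6406 157.6857] [0.511  0.1009 0.096 ]
[256 193  17  38 550] [263.9855 211.6545] [ 0.5389 -0.1107  0.096 ]
[473 303  36  42 697] [491.2626 324.1879] [0.6623 0.0866 0.096 ]
```

View pics/w1.png

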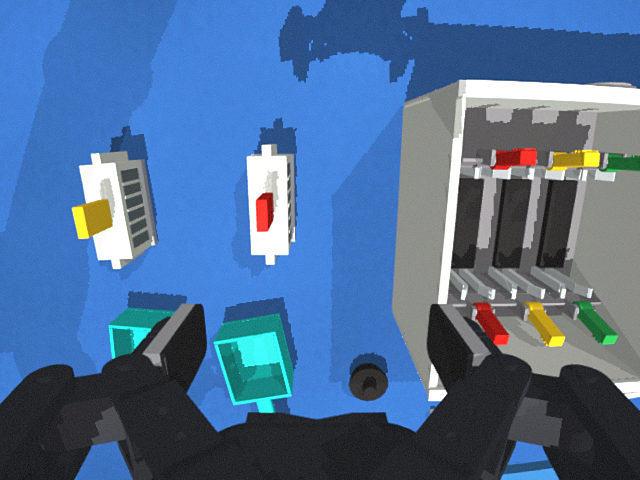

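```bash
python3 -m inch '[[[-1,0,0,0,0,0,0]]]'
```

```text
t: 7.05
tcp_pos: [0.5505, -0.0667, 0.2823]
ee_rot: [0.0, 0.042, 0.999, -0.0]
wrist_force: [-0.3, -0.6, 0.4]
finger_gap: 0.0852
gripper_force: 0.0
```

```bash
python3 -m inch '[[[-1,-0.033,-0.15,-0.05,0,0,0],[-1,-0.033,-0.15,-0.2,0,0,0],[-1,-0.033,-0.15,-0.36,0,0,0],[-1,-0.033,-0.15,-0.5,0,0,0],[-1,-0.033,-0.15,-0.62,0,0,0],[-1,-0.033,-0.15,-0.673,0,0,0],[-1,-0.033,-0.15,-0.673,0,0,0],[-1,-0.033,-0.15,-0.673,0,0,0]]]'
python3 -m inch '[[[1,0,0,0,0,0,0],[1,0,0,0,0,0,0],[1,0,0,0,0,0,0],[1,0,0,0,0,0,0],[1,0,0,0,0,0,0],[1,0,0,0,0,0,0],[1,0,0,0,0,0,0]]]'
```

```text
t: 7.85
tcp_pos: [0.541, -0.1117, 0.0807]
ee_rot: [0.0, 0.042, 0.999, -0.0]
wrist_force: [-0.5, -0.7, 0.3]
finger_gap: 0.0853
gripper_force: 0.0
t: 8.55
tcp_pos: [0.5407, -0.1119, 0.0807]
ee_rot: [0.0, 0.042, 0.999, -0.0]
wrist_force: [-0.6, 0.0, 4.7]
finger_gap: 0.0092
gripper_force: 59.1
```

```bash
python3 -m inch '[[[1,0,0,0.1,0,0,0],[1,0,0,0.26,0,0,0],[1,0,0,0.42,0,0,0],[1,0,0,0.58,0,0,0],[1,0,0,0.65,0,0,0],[1,0,0,0.65,0,0,0],[1,0,0,0.65,0,0,0]]]'
python3 - <<'E'
from h import *
np.set_printoptions(precision=4,suppress=True)
o=arm.get_obs(); print(o["tcp_pos"],o["wrist_force"],o["finger_gap"])
save("wrist","w2"); K,D,E=cam("wrist"); t=o["tcp_pos"]
a=-.084; 
for s in(1,-1): print(proj("wrist",[t+[s*.057*np.cos(a),s*.057*np.sin(a),-.025]]))
E
```

```text
t: 9.25
tcp_pos: [0.5401, -0.1116, 0.2747]
ee_rot: [-0.0, 0.042, 0.999, 0.0]
wrist_force: [-0.7, -0.5, -1.7]
finger_gap: 0.0093
gripper_force: 58.8
[ 0.5401 -0.1116  0.2747] [-0.6865 -0.4618 -1.727 ] 0.009347906198728939
[[318.6229 411.6134]]
[[318.6888 168.5994]]
```

View pics/w2.png

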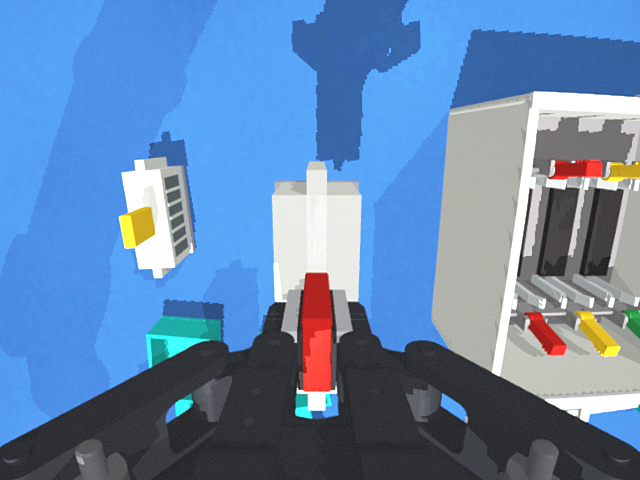

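The held red board shows its near tongue end at (317,162) and its far end at (316,409). It hangs straight, about 2-3 mm toward the robot from the TCP.

Run:
```python
from h import *
np.set_printoptions(precision=4,suppress=True)
t=arm.get_obs()["tcp_pos"]; c=cam("wrist")
for dz in(-.028,-.025,-.022,-.019):
    A,B=[atz("wrist",p,t[2]+dz,c) for p in((317,162),(316,409))]; m=(A+B)/2-t; a=-.084
    print(dz,np.linalg.norm(A-B),"offs board axes",m[0]*np.cos(a)+m[1]*np.sin(a),-m[0]*np.sin(a)+m[1]*np.cos(a))
q=(.58,.1251,-.083)
print(cabw([[0,-.048,.045],[0,0,.045],[0,.048,.045]],q))
```

```text
-0.028 0.11797138886909729 offs board axes 7.021219869843386e-05 -0.0009653537411842363
-0.025 0.11566370106385837 offs board axes -0.0012680126192296227 -0.0009664251379576925
-0.022 0.1133560132586195 offs board axes -0.00260623743715779 -0.0009674965347311578
-0.019 0.11104832545338059 offs board axes -0.0039444622550858476 -0.0009685679315046001
[[0.576  0.0773 0.045 ]
 [0.58   0.1251 0.045 ]
 [0.584  0.1729 0.045 ]]
```

```bash
python3 -m inch '[[[1,0.02,0.1,0,0,0,0],[1,0.05,0.25,0,0,0,0],[1,0.08,0.4,0,0,0,0],[1,0.1,0.52,0,0,0,0],[1,0.124,0.6,0,0,0,0],[1,0.124,0.63,0,0,0,0],[1,0.124,0.63,0,0,0,0],[1,0.124,0.63,0,0,0,0]]]'
python3 - <<'E'
from h import *
o=arm.get_obs(); print(o["tcp_pos"],o["ee_rot"]); save("wrist","w3")
E
```

```text
t: 10.1
tcp_pos: [0.5773, 0.0756, 0.2743]
ee_rot: [-0.001, 0.043, 0.999, -0.001]
wrist_force: [0.4, -0.9, -1.0]
finger_gap: 0.0086
gripper_force: 58.8
[0.57730521 0.07562304 0.27427315] [-9.97257632e-04  4.27287936e-02  9.99085901e-01 -7.85849676e-04]
```

View pics/w3.png

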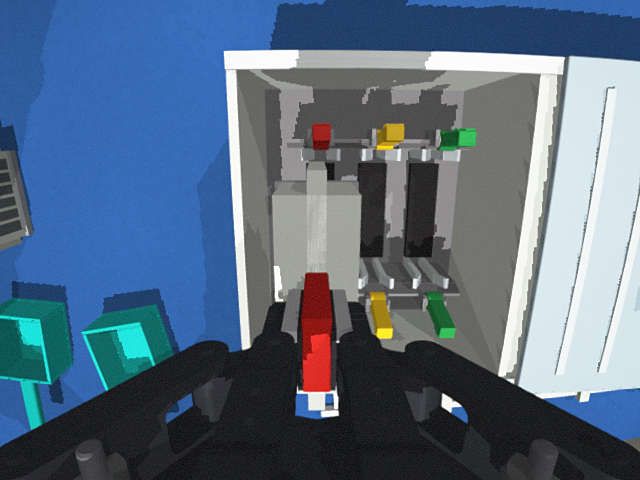

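The board tongue (317,165) lines up with the red near lever (321,135), with about 1.7 mm of motion still to settle. I'll lower it.

```bash
python3 -m inch '[[[1,0,0,-0.1,0,0,0],[1,0,0,-0.2,0,0,0],[1,0,0,-0.28,0,0,0],[1,0,0,-0.3,0,0,0],[1,0,0,-0.33,0,0,0],[1,0,0,-0.36,0,0,0],[1,0,0,-0.38,0,0,0],[1,0,0,-0.38,0,0,0]]]'
```

```text
t: 10.95
tcp_pos: [0.5775, 0.0773, 0.1623]
ee_rot: [0.0, 0.042, 0.999, -0.0]
wrist_force: [-4.7, -0.0, 5.5]
finger_gap: 0.0094
gripper_force: 60.2
```

```bash
python3 -m inch '[[[1,-0.004,0,0,0,0,0],[1,-0.004,0,-0.02,0,0,0],[1,-0.004,0,-0.04,0,0,0],[1,-0.004,0,-0.06,0,0,0],[1,-0.004,0,-0.08,0,0,0],[1,-0.004,0,-0.095,0,0,0],[1,-0.004,0,-0.1,0,0,0],[1,-0.004,0,-0.1,0,0,0]]]'
```

```text
t: 11.75
tcp_pos: [0.5739, 0.0777, 0.131]
ee_rot: [-0.003, 0.042, 0.999, -0.0]
wrist_force: [-8.4, 0.6, 5.1]
finger_gap: 0.0094
gripper_force: 64.4
```

```bash
python3 -m inch '[[[1,-0.012,0,-0.005,0,0,0],[0.3,-0.012,0,-0.005,0,0,0],[0.3,-0.012,0,-0.005,0,0,0],[0.3,-0.012,0,-0.005,0,0,0],[0.3,-0.012,0,0.1,0,0,0],[0.3,-0.012,0,0.25,0,0,0],[0.3,-0.012,0,0.4,0,0,0],[0.3,-0.012,0,0.4,0,0,0]]]'
python3 - <<'E'
from h import *
o=arm.get_obs(); print(o["tcp_pos"],o["wrist_force"],o["finger_gap"]); save("wrist","w4",(140,60,540,460),1.5)
E
```

```text
t: 12.55
tcp_pos: [0.5762, 0.0778, 0.2578]
ee_rot: [0.006, 0.042, 0.999, 0.001]
wrist_force: [0.8, -0.4, -0.7]
finger_gap: 0.0297
gripper_force: 0.0
[0.57620739 0.07784726 0.25777155] [ 0.77972151 -0.38077305 -0.65174517] 0.029700276887428424
```

View pics/w4.png

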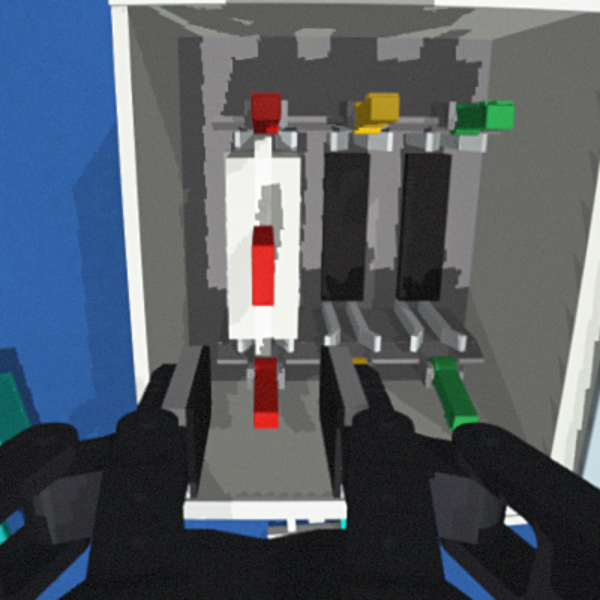

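The red board sits in its slot; its near lever is at (265,112) and its far lever at (265,400) in the crop. Next is the red near lever: close the fingers, go outside it and push in.

```bash
python3 -m inch '[[[1,-0.15,0.013,0,0,0,0],[1,-0.3,0.027,0,0,0,0],[1,-0.31,0.027,-0.05,0,0,0],[1,-0.31,0.027,-0.15,0,0,0],[1,-0.31,0.027,-0.25,0,0,0],[1,-0.31,0.027,-0.32,0,0,0],[1,-0.31,0.027,-0.365,0,0,0],[1,-0.31,0.027,-0.365,0,0,0]]]'
```

```text
t: 13.4
tcp_pos: [0.4783, 0.085, 0.1393]
ee_rot: [-0.002, 0.042, 0.999, -0.001]
wrist_force: [-0.5, 0.2, 0.3]
finger_gap: 0.0001
gripper_force: 0.0
```

```bash
python3 -m inch '[[[1,0.035,-0.003,0,0,0,0],[1,0.07,-0.006,0,0,0,0],[1,0.106,-0.009,0,0,0,0],[1,0.135,-0.011,-0.006,0,0,0],[1,0.163,-0.014,-0.017,0,0,0],[1,0.186,-0.0155,-0.035,0,0,0],[1,0.186,-0.0155,-0.053,0,0,0],[1,0.186,-0.0155,-0.057,0,0,0]]]'
```

```text
t: 14.2
tcp_pos: [0.5385, 0.0806, 0.1267]
ee_rot: [0.003, 0.042, 0.999, 0.0]
wrist_force: [-3.0, -1.9, 22.4]
finger_gap: 0.0
gripper_force: 11.3
```

```bash
python3 -m inch '[[[1,0,0,0,0,0,0],[1,0,0,0,0,0,0]]]'
```

```text
t: 14.4
tcp_pos: [0.5385, 0.0806, 0.1269]
ee_rot: [0.003, 0.042, 0.999, 0.0]
wrist_force: [-0.6, -1.7, 13.4]
finger_gap: 0.0003
gripper_force: 7.0
```

```bash
python3 -m inch '[[[1,0,0,0.15,0,0,0],[1,0,0,0.24,0,0,0],[1,0.15,-0.012,0.24,0,0,0],[1,0.3,-0.025,0.24,0,0,0],[1,0.434,-0.037,0.24,0,0,0],[1,0.434,-0.037,0.24,0,0,0],[1,0.434,-0.037,0.15,0,0,0],[1,0.434,-0.037,0.057,0,0,0]]]'
python3 -m inch '[[[1,0,0,0,0,0,0],[1,-0.035,0.003,0,0,0,0],[1,-0.07,0.006,0,0,0,0],[1,-0.106,0.009,0,0,0,0],[1,-0.135,0.011,-0.006,0,0,0],[1,-0.163,0.014,-0.017,0,0,0],[1,-0.186,0.0155,-0.035,0,0,0],[1,-0.186,0.0155,-0.053,0,0,0]]]'
python3 -m inch '[[[1,0,0,-0.004,0,0,0],[1,0,0,-0.004,0,0,0],[1,0,0,-0.004,0,0,0]]]'
```

```text
t: 15.2
tcp_pos: [0.6672, 0.0697, 0.1418]
ee_rot: [0.002, 0.042, 0.999, 0.0]
wrist_force: [0.8, -0.0, 0.5]
finger_gap: 0.0
gripper_force: 0.0
t: 16.0
tcp_pos: [0.6092, 0.0747, 0.1264]
ee_rot: [-0.0, 0.042, 0.999, 0.0]
wrist_force: [-5.4, 0.7, 29.4]
finger_gap: 0.0001
gripper_force: 16.8
t: 16.3
tcp_pos: [0.6092, 0.0747, 0.1266]
ee_rot: [-0.001, 0.042, 0.999, 0.0]
wrist_force: [-7.0, -1.0, 22.4]
finger_gap: -0.0001
gripper_force: 11.2
```

```bash
python3 -m inch '[[[1,0,0,0.16,0,0,0],[0,0,0,0.32,0,0,0],[-1,0,0,0.48,0,0,0],[-1,0,-0.15,0.5,0,0,0],[-1,0,-0.3,0.5,0,0,0],[-1,0,-0.45,0.5,0,0,0],[-1,0,-0.45,0.5,0,0,0],[-1,0,-0.45,0.5,0,0,0]]]'
python3 -m inch '[[[-1,-0.05,-0.15,0,0,0,0],[-1,-0.1,-0.3,0,0,0,0],[-1,-0.2,-0.45,0,0,0,0],[-1,-0.26,-0.55,0,0,0,0],[-1,-0.26,-0.6,0,0,0,0],[-1,-0.26,-0.6,0,0,0,0],[-1,-0.26,-0.6,0,0,0,0]]]'
python3 - <<'E'
from h import *
np.set_printoptions(precision=4,suppress=True)
print(arm.get_obs()["tcp_pos"])
c=cam("wrist"); save("wrist","w5")
for l in("board_red","board_yellow"):
    print(l,[(round(d["score"],2),d["point"],atz("wrist",d["point"],0 if "y" in l else .045,c)) for d in mark_of(l,"wrist")[:2]])
im=cv2.imread("pics/w5.png"); hsv=cv2.cvtColor(im,cv2.COLOR_BGR2HSV)
m=cv2.inRange(hsv,(18,140,120),(33,255,255)); n,_,st,ce=cv2.connectedComponentsWithStats(m)
for i in range(1,n):
    if st[i,4]>80: print(st[i],ce[i],atz("wrist",ce[i],.096,c))
save("top","top2"); im=cv2.imread("pics/top2.png"); cv2.imwrite("pics/crop4.png",cv2.resize(im[180:365,90:330],None,fx=3.2,fy=3.2,interpolation=cv2.INTER_CUBIC))
E
```

```text
t: 17.1
tcp_pos: [0.6092, -0.062, 0.2736]
ee_rot: [-0.002, 0.044, 0.999, 0.0]
wrist_force: [1.3, 1.0, 0.2]
finger_gap: 0.0853
gripper_force: 0.0
t: 17.8
tcp_pos: [0.5332, -0.2383, 0.2743]
ee_rot: [-0.0, 0.041, 0.999, 0.001]
wrist_force: [1.0, 1.3, -0.1]
finger_gap: 0.0855
gripper_force: 0.0
[ 0.5332 -0.2383  0.2743]
board_red []
board_yellow [(0.57, [287.5, 205.8], array([ 0.5335, -0.2696,  0.    ]))]
[270 203  17  40 546] [277.9652 222.3846] [ 0.53   -0.2702  0.096 ]
```

View pics/w5.png

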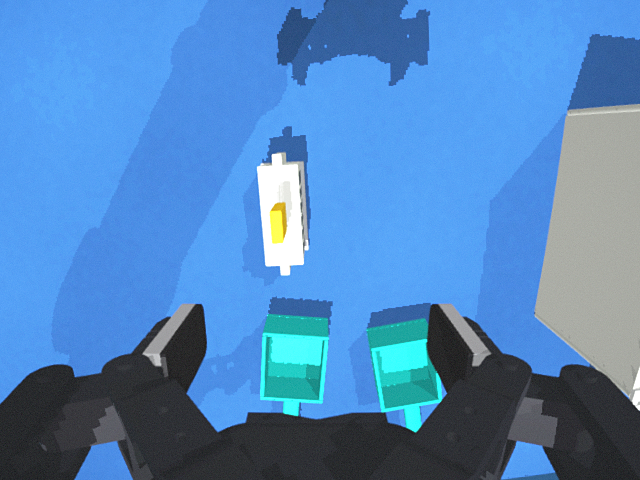

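View pics/crop4.png

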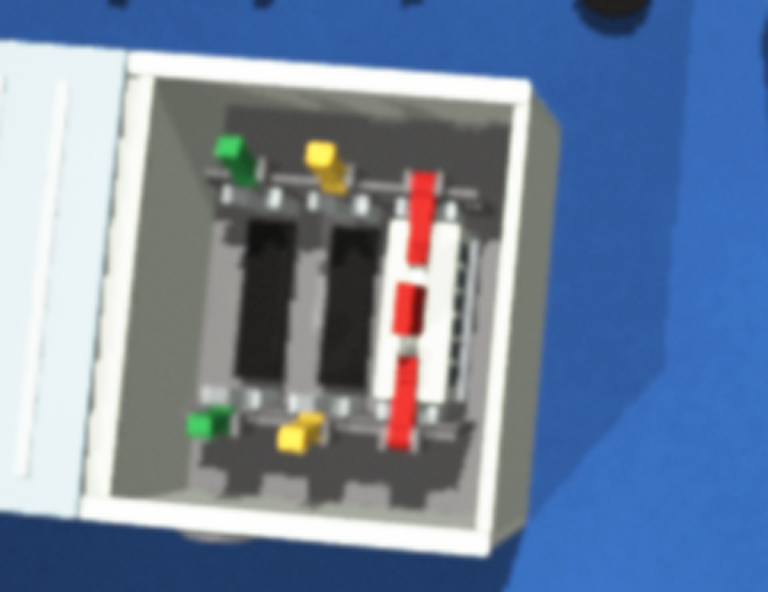

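The red board is home with both levers flat over it (422,220) and (402,400). The yellow board is undisturbed at (285,213) in the wrist view. I'll grasp yellow.

```bash
python3 -m inch '[[[-1,0,-0.098,-0.05,0,0,0.08],[-1,0,-0.098,-0.2,0,0,0.08],[-1,0,-0.098,-0.36,0,0,0.08],[-1,0,-0.098,-0.5,0,0,0.08],[-1,0,-0.098,-0.6,0,0,0.08],[-1,0,-0.098,-0.647,0,0,0.08],[-1,0,-0.098,-0.647,0,0,0.08],[-1,0,-0.098,-0.647,0,0,0.08]]]'
python3 -m inch '[[[1,0,0,0,0,0,0],[1,0,0,0,0,0,0],[1,0,0,0,0,0,0],[1,0,0,0,0,0,0],[1,0,0,0,0,0,0],[1,0,0,0,0,0,0],[1,0,0,0,0,0,0]]]'
python3 -m inch '[[[1,0,0,0.1,0,0,0],[1,0,0,0.26,0,0,0],[1,0,0,0.42,0,0,0],[1,0,0,0.58,0,0,-0.04],[1,0,0,0.65,0,0,-0.08],[1,0,0,0.65,0,0,-0.08],[1,0,0,0.65,0,0,-0.08],[1,0,0,0.65,0,0,-0.08]]]'
python3 - <<'E'
from h import *
o=arm.get_obs(); print(o["tcp_pos"],o["finger_gap"]); save("wrist","w6",(220,130,420,430),2)
im=cv2.imread("pics/w6.png"); im=cv2.resize(im,None,fx=.99,fy=.99); 
im=cv2.imread("pics/top2.png"); hsv=cv2.cvtColor(im,cv2.COLOR_BGR2HSV)
u=((408.5)/3.2-.5+90,(308.5)/3.2-.5+180); print(atz("top",u,.142))
E
```

```text
t: 18.8
tcp_pos: [0.5329, -0.2695, 0.081]
ee_rot: [0.0, 0.021, 1.0, 0.0]
wrist_force: [-0.6, -0.3, -0.7]
finger_gap: 0.0852
gripper_force: 0.0
t: 19.5
tcp_pos: [0.5322, -0.2702, 0.0809]
ee_rot: [0.0, 0.021, 1.0, -0.0]
wrist_force: [-1.0, 0.5, 3.2]
finger_gap: 0.0091
gripper_force: 61.6
t: 20.3
tcp_pos: [0.5313, -0.2697, 0.2735]
ee_rot: [-0.002, 0.042, 0.999, 0.001]
wrist_force: [-1.1, 0.0, -2.1]
finger_gap: 0.0093
gripper_force: 61.0
[ 0.53126328 -0.26966316  0.273468  ] 0.009319253511020448
[0.57542609 0.07363174 0.142     ]
```

View pics/w6.png

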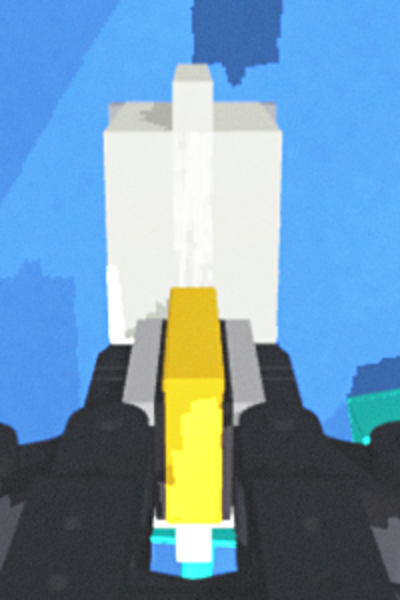

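The held yellow board is straight in the hand. Its near end's top edge is at crop (192,82), with the end face above it, and the far end is at (195,562), so the offset is about 0. Carry it to the yellow slot.

```bash
python3 -m inch '[[[1,0.02,0.1,0,0,0,0],[1,0.04,0.25,0,0,0,0],[1,0.06,0.4,0,0,0,0],[1,0.08,0.55,0,0,0,0],[1,0.08,0.667,0,0,0,0],[1,0.08,0.667,0,0,0,0]]]'
python3 -m inch '[[[1,0.02,0.12,0,0,0,0],[1,0.05,0.27,0,0,0,0],[1,0.074,0.42,0,0,0,0],[1,0.074,0.55,0,0,0,0],[1,0.074,0.651,0,0,0,0],[1,0.074,0.651,0,0,0,0],[1,0.074,0.651,0,0,0,0],[1,0.074,0.651,0,0,0,0]]]'
python3 -m inch '[[[1,0,0,-0.1,0,0,0],[1,0,0,-0.2,0,0,0],[1,0,0,-0.28,0,0,0],[1,0,0,-0.3,0,0,0],[1,0,0,-0.33,0,0,0],[1,0,0,-0.36,0,0,0],[1,0,0,-0.38,0,0,0],[1,0,0,-0.38,0,0,0]]]'
```

```text
t: 20.95
tcp_pos: [0.556, -0.0628, 0.2743]
ee_rot: [-0.001, 0.037, 0.999, 0.002]
wrist_force: [0.3, 0.1, -0.9]
finger_gap: 0.0092
gripper_force: 60.9
t: 21.75
tcp_pos: [0.5784, 0.1234, 0.2747]
ee_rot: [-0.001, 0.043, 0.999, -0.001]
wrist_force: [1.3, -0.3, -1.9]
finger_gap: 0.0091
gripper_force: 60.9
t: 22.55
tcp_pos: [0.5784, 0.1254, 0.1614]
ee_rot: [-0.0, 0.042, 0.999, 0.0]
wrist_force: [0.2, 0.6, -1.1]
finger_gap: 0.0095
gripper_force: 60.9
```

Clean entry. I'll lower it, release and rise.

```bash
python3 -m inch '[[[1,0,0,-0.02,0,0,0],[1,0,0,-0.04,0,0,0],[1,0,0,-0.06,0,0,0],[1,0,0,-0.08,0,0,0],[1,0,0,-0.095,0,0,0],[1,0,0,-0.105,0,0,0],[1,0,0,-0.105,0,0,0]]]'
python3 -m inch '[[[0.3,0,0,0,0,0,0],[0.3,0,0,0,0,0,0],[0.3,0,0,0,0,0,0],[0.3,0,0,0.1,0,0,0],[0.3,0,0,0.25,0,0,0],[0.3,0,0,0.4,0,0,0],[0.3,0,0,0.4,0,0,0],[0.3,0,0,0.4,0,0,0]]]'
```

```text
t: 23.25
tcp_pos: [0.5782, 0.1254, 0.13]
ee_rot: [-0.0, 0.042, 0.999, -0.0]
wrist_force: [-1.2, 0.7, 2.7]
finger_gap: 0.0094
gripper_force: 61.5
t: 24.05
tcp_pos: [0.5789, 0.1253, 0.2515]
ee_rot: [0.001, 0.042, 0.999, 0.0]
wrist_force: [-0.1, 0.1, -0.6]
finger_gap: 0.0297
gripper_force: 0.0
```

```bash
python3 -m inch '[[[1,-0.15,0.013,0,0,0,0],[1,-0.3,0.026,0,0,0,0],[1,-0.312,0.026,-0.05,0,0,0],[1,-0.312,0.026,-0.15,0,0,0],[1,-0.312,0.026,-0.25,0,0,0],[1,-0.312,0.026,-0.32,0,0,0],[1,-0.312,0.026,-0.361,0,0,0],[1,-0.312,0.026,-0.361,0,0,0]]]'
python3 -m inch '[[[1,0.035,-0.003,0,0,0,0],[1,0.07,-0.006,0,0,0,0],[1,0.106,-0.009,0,0,0,0],[1,0.135,-0.011,-0.006,0,0,0],[1,0.163,-0.014,-0.017,0,0,0],[1,0.186,-0.0155,-0.035,0,0,0],[1,0.186,-0.0155,-0.053,0,0,0],[1,0.186,-0.0155,-0.057,0,0,0]]]'
python3 -m inch '[[[1,0,0,0,0,0,0],[1,0,0,0,0,0,0]]]'
```

```text
t: 24.85
tcp_pos: [0.4828, 0.1324, 0.1391]
ee_rot: [-0.003, 0.042, 0.999, -0.001]
wrist_force: [-0.4, -0.3, 0.5]
finger_gap: 0.0
gripper_force: 0.0
t: 25.65
tcp_pos: [0.5433, 0.1284, 0.1267]
ee_rot: [0.003, 0.043, 0.999, 0.0]
wrist_force: [-3.3, -2.0, 22.4]
finger_gap: 0.0
gripper_force: 11.1
t: 25.85
tcp_pos: [0.5433, 0.1283, 0.1268]
ee_rot: [0.003, 0.042, 0.999, 0.0]
wrist_force: [-0.5, -2.1, 13.3]
finger_gap: -0.0
gripper_force: 7.0
```

```bash
python3 -m inch '[[[1,0,0,0.15,0,0,0],[1,0,0,0.24,0,0,0],[1,0.15,-0.012,0.24,0,0,0],[1,0.3,-0.025,0.24,0,0,0],[1,0.434,-0.037,0.24,0,0,0],[1,0.434,-0.037,0.24,0,0,0],[1,0.434,-0.037,0.15,0,0,0],[1,0.434,-0.037,0.057,0,0,0]]]'
python3 -m inch '[[[1,0,0,0,0,0,0],[1,-0.035,0.003,0,0,0,0],[1,-0.07,0.006,0,0,0,0],[1,-0.106,0.009,0,0,0,0],[1,-0.135,0.011,-0.006,0,0,0],[1,-0.163,0.014,-0.017,0,0,0],[1,-0.186,0.0155,-0.035,0,0,0],[1,-0.186,0.0155,-0.053,0,0,0]]]'
python3 -m inch '[[[1,0,0,-0.004,0,0,0],[1,0,0,-0.004,0,0,0],[1,0,0,-0.004,0,0,0]]]'
```

```text
t: 26.65
tcp_pos: [0.672, 0.1173, 0.1417]
ee_rot: [0.002, 0.042, 0.999, 0.0]
wrist_force: [-0.4, -0.8, -0.1]
finger_gap: -0.0002
gripper_force: 0.0
t: 27.45
tcp_pos: [0.614, 0.1225, 0.1265]
ee_rot: [-0.0, 0.042, 0.999, 0.0]
wrist_force: [-5.1, 0.9, 27.9]
finger_gap: 0.0
gripper_force: 15.6
t: 27.75
tcp_pos: [0.6141, 0.1225, 0.1267]
ee_rot: [-0.0, 0.042, 0.999, 0.0]
wrist_force: [-7.2, -0.9, 21.5]
finger_gap: 0.0
gripper_force: 10.8
```

```bash
python3 -m inch '[[[1,0,0,0.16,0,0,0],[0,0,0,0.32,0,0,0],[-1,0,0,0.45,0,0,0],[-1,-0.02,0.15,0.45,0,0,0],[-1,-0.04,0.3,0.45,0,0,0],[-1,-0.061,0.45,0.45,0,0,0],[-1,-0.061,0.6,0.45,0,0,0],[-1,-0.061,0.673,0.45,0,0,0]]]'
python3 -m inch '[[[-1,0,0,0,0,0,0],[-1,0,0,0,0,0,0]]]'
python3 - <<'E'
from h import *
save("top","top3"); im=cv2.imread("pics/top3.png"); a=cv2.resize(im[180:365,60:300],None,fx=3.2,fy=3.2,interpolation=cv2.INTER_CUBIC)
save("side","side3"); b=cv2.imread("pics/side3.png")
cv2.imwrite("pics/crop5.png",np.hstack([cv2.resize(a,(480,370)),cv2.resize(b[100:285,170:340],(320,370))]))
print([ (round(d["score"],2),d["point"],atz("side",d["point"],.199)) for d in mark_of("door_grip","side")[:1]])
E
```

```text
t: 28.55
tcp_pos: [0.5938, 0.3291, 0.2583]
ee_rot: [-0.002, 0.039, 0.999, 0.001]
wrist_force: [0.9, -0.5, 1.0]
finger_gap: 0.0851
gripper_force: 0.0
t: 28.75
tcp_pos: [0.5959, 0.3237, 0.2583]
ee_rot: [-0.001, 0.042, 0.999, -0.001]
wrist_force: [0.3, -0.5, 0.5]
finger_gap: 0.0854
gripper_force: 0.0
[(0.61, [226.4, 111.3], array([0.58980031, 0.32427456, 0.199     ]))]
```

View pics/crop5.png

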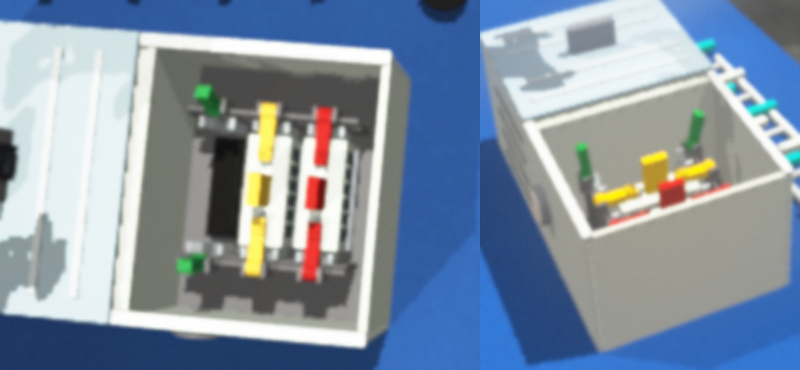

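Both boards are locked: yellow levers lie flat at (268,130)/(256,245) and red at (322,135)/(312,250). No slot levers are raised except the unused green ones. Now the door.

```bash
python3 -m inch '[[[-1,0,0,-0.1,0,0,0],[-1,0,0,-0.227,0,0,0],[-1,0,0,-0.227,0,0,0],[1,0,0,-0.227,0,0,0],[1,0,0,-0.227,0,0,0],[1,0,0,-0.227,0,0,0],[1,0,0,-0.227,0,0,0],[1,0,0,-0.227,0,0,0]]]'
python3 -m inch '[[[1,-0.005,-0.05,0,0,0,0],[1,-0.015,-0.17,0,0,0,0],[1,-0.025,-0.3,0,0,0,0],[1,-0.036,-0.43,0,0,0,0],[1,-0.046,-0.55,0,0,0,0],[1,-0.053,-0.63,0,0,0,0],[1,-0.056,-0.664,0,0,0,0],[1,-0.056,-0.664,0,0,0,0]]]'
python3 -m inch '[[[1,0,-0.004,0,0,0,0],[1,0,-0.008,0,0,0,0],[1,0,-0.008,0,0,0,0]]]'
```

```text
t: 29.7
tcp_pos: [0.597, 0.3244, 0.1926]
ee_rot: [0.001, 0.042, 0.999, 0.001]
wrist_force: [1.2, 3.7, 0.8]
finger_gap: 0.0124
gripper_force: 1.3
t: 30.5
tcp_pos: [0.5799, 0.1226, 0.1928]
ee_rot: [0.0, 0.043, 0.999, -0.001]
wrist_force: [-2.6, -1.3, 6.9]
finger_gap: 0.0108
gripper_force: 62.9
t: 30.8
tcp_pos: [0.5799, 0.1234, 0.1928]
ee_rot: [0.0, 0.042, 0.999, 0.0]
wrist_force: [-3.1, -0.6, 8.4]
finger_gap: 0.0109
gripper_force: 63.0
```

```bash
python3 -m inch '[[[1,0,-0.007,0,0,0,0],[1,0,-0.014,0,0,0,0],[1,0,-0.014,0,0,0,0]]]'; python3 -m inch '[[[1,0,-0.007,0,0,0,0],[1,0,-0.014,0,0,0,0],[1,0,-0.014,0,0,0,0],[1,0,-0.014,0,0,0,0]]]'
```

```text
t: 31.1
tcp_pos: [0.5797, 0.1205, 0.1927]
ee_rot: [0.0, 0.041, 0.999, 0.001]
wrist_force: [-3.9, 2.9, 6.8]
finger_gap: 0.0107
gripper_force: 62.9
t: 31.5
tcp_pos: [0.5797, 0.1203, 0.1928]
ee_rot: [0.001, 0.04, 0.999, 0.004]
wrist_force: [-1.4, 12.8, 5.4]
finger_gap: 0.011
gripper_force: 62.6
```

```bash
python3 -m inch '[[[-1,0,0,0,0,0,0],[-1,0,0,0,0,0,0],[-1,0,0,0,0,0,0],[-1,0,0.02,0.1,0,0,0],[-1,0,0.02,0.25,0,0,0],[-1,-0.15,0.1,0.35,0,0,0],[-1,-0.3,0.3,0.35,0,0,0],[-1,-0.4,0.5,0.35,0,0,0]]]'
python3 -m inch '[[[-1,-0.2,0.4,0,0,0,0],[-1,-0.2,0.4,0,0,0,0],[-1,-0.2,0.4,0,0,0,0],[-1,-0.2,0.4,0,0,0,0]]]'
python3 - <<'E'
from h import *
save("top","top4"); save("side","side4")
a=cv2.imread("pics/top4.png"); b=cv2.imread("pics/side4.png")
cv2.imwrite("pics/crop6.png",np.hstack([cv2.resize(a[120:365,0:450],(480,261)),cv2.resize(b[80:411,150:500],(276,261))]))
print([ (round(d["score"],2),atz("side",d["point"],.199)) for d in mark_of("door_grip","side")[:1]])
E
```

```text
t: 32.3
tcp_pos: [0.4842, 0.2215, 0.2972]
ee_rot: [0.001, 0.044, 0.999, 0.0]
wrist_force: [0.9, 0.3, -0.4]
finger_gap: 0.0856
gripper_force: 0.0
t: 32.7
tcp_pos: [0.4213, 0.3469, 0.2959]
ee_rot: [-0.001, 0.038, 0.999, 0.001]
wrist_force: [0.6, 0.4, 0.0]
finger_gap: 0.0855
gripper_force: 0.0
[(0.78, array([0.5737981 , 0.10636758, 0.199     ]))]
```

View pics/crop6.png

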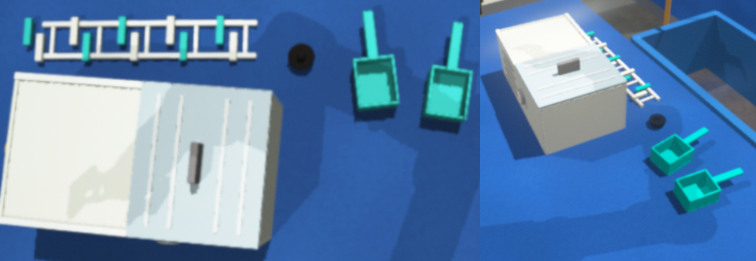

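The door covers the bay right to its end wall, and the plug and scoops have not moved. I'm handing the job in.

```bash
python3 -m inch '[[[-1,0,0,0,0,0,0],[-1,0,0,0,0,0,0]]]'; python3 -c "
from bench import arm; print(arm.sign_off())"
```

```text
t: 33.05
tcp_pos: [0.4258, 0.3405, 0.2958]
ee_rot: [0.0, 0.043, 0.999, -0.0]
wrist_force: [-0.3, -1.2, 0.4]
finger_gap: 0.0853
gripper_force: 0.0
the job is handed in; nothing more can be done
None
```

The job is handed in at 33 s with no verdict returned: the red and yellow boards (no green one was there) are in their own slots with both levers down flat, the door is shut against its stop, and the plug and scoops are where they were.

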